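# Set the room for the night on the desk buttons

## Robot

A 6-joint arm with a two-finger parallel gripper is mounted at the origin on a cart in front of the work surface, level with it; the furniture and walls round the work are solid. World frame = base frame: x ahead of the robot, y to its left, z up, the work surface at z = 0. Lengths are in m, angles in degrees, forces in N, time in s.
With the tool pointing down it reaches from about 0.25 to 0.725 m from the base axis. Payload 9.7 kg.
Tool frame: the origin (TCP) lies midway between the tips of the shut fingers; the grasp point (between the pads) lies 19 mm behind it; z points along the fingers, y is the line along which they close (so a half turn about z gives the same grasp; the last joint's range is limited). The gripper opens to 85 mm and grips with 20 to 120 N. Pads are 22 mm wide; open, the fingers measure 114 mm over their backs; the gripper's body (76 mm by 85 mm) begins 54 mm behind the grasp point. The pads swing forward as they close: fully open they stand 13 mm farther back than shut.
Start: joints at [64.63, 4.979, 10.078, 95.1, 0, 90], TCP at [0.236, 0.497, 0.231] pointing down, gripper open.
Joint ranges: [-179.16, 179.16], [-48.56, 103.87], [-65.8, 70.77], [-126.05, 130.52], [-82.76, 87.17], [-180, 180]. Speed limits (degrees/s): [127.2, 127.2, 147.25, 180, 180, 180].

## Interface

Orientations are given as [roll, pitch, yaw] about the fixed x, y, z axes, in that order (R = Rz(yaw) Ry(pitch) Rx(roll)).
In Python, from workcell import bot gives the robot as it stands. The module is installed in compiled form; this text tells all that it offers.
- The arm moves only by the tool send_rows, never from a script. Its argument "moves" is one flat list of numbers, 7 for each row, row after row: the shift along the world's x, y, z normalised to -1 to 1, where 1 is 0.025 m, then the turn, a rotation vector about the world's x, y, z normalised to -1 to 1, where 1 is 0.15 rad, then the closure, from -1 (fully open) to 1 (shut), so that 0 is half open. A call has 1 to 8 rows; each row shifts and turns the commanded pose from where the row before left it; what a row does not reach is not made up. A row lasts 1/8 s, in which the tool goes at most 62.5 mm and 10.7 degrees, less where a joint would pass 70% of its speed; a pose out of reach is approached as far as the arm can. A call with a number of a shift or a turn outside -1 to 1 is refused whole. A call with a gripper value outside its range is refused whole. The fingers move at their own pace and stop on an object; "squeeze" is the grip in N (left out, the last holds). Time passes only in rows, so rows that do not move let the fingers close. It gives the time, the measured TCP pose, the force, the opening and the grip force at its end, in the units of the state.
- bot.get_obs(): the state, without advancing time (a new reading comes with each control period).
- bot.camera(name): name is "side" or "top"; returns a dict with "color" (420x560x3 uint8, red, green, blue), "camera_matrix" (3x3 intrinsics, pixels), "R" (3x3) and "t" (3): a world point X has camera coordinates R X + t. Camera axes: x right, y down, z forward; pixel columns grow to the right and rows downward; lengths in m; the calibration is good to about 2 mm. A picture is of the moment at which its call begins. There is no depth.
- bot.job_done(): hands the job in; it is judged then, once.
Trained networks look in the newest picture that a camera, given by its name, has taken for a name from the list of things; names that differ only in an ending like _2 or _b are one class to them, and where a whole thing is asked for, a point or a joint stands for the part that bears it (a point fixed in the world has none). Each returns a list of dicts, best first, with "p" (0 to 1); they miss things now and then, are a little off and sometimes report something else, mostly with a low value. They report only what shows in the picture. A call takes as long as a camera call. They do not tell look-alikes from the thing itself.
- bot.boxes_of(camera, query): "extent" ([left, top, right, bottom] in pixels, round what is visible of it).
- bot.trace(camera, query): "region" (420x560 bool, what is visible of it) and "extent" ([left, top, right, bottom] in pixels, round what is visible of it).
- bot.landmark_of(camera, query): "pixel" ([column, row] in pixels: a listed point, or the origin of a listed thing).
The state is a dict: "time": time; "q": joint angles; "qd": joint speeds; "joint_efforts": joint torques, N m; "ee_pos": TCP position; "tcp_rot": TCP orientation; "wrist_force": force on the tool from outside, world axes, zero at the start; "torque": the same for the moment, N m; "opening": finger opening in m; "grasp_force": force on a finger pad.
Only numpy, scipy, OpenCV 4.12 (cv2) and the standard library are available. Lean on these libraries where they do the work, as an engineer would, in place of code of your own. Each camera call takes 0.05 s, during which the arm holds its last target. There are 200 camera calls.

## Task

Set the room for the night on the wireless push-lock buttons that stand about the desk: with a fingertip, gently press the green cap fully down so that it stays down (blinds), then the white one (fan), then the yellow one (lamp), in that order. Leave the red one (alarm) up. Press the buttons where they stand, without lifting, tipping or pushing them about, leave the other things on the desk alone, and take the hand away at the end.

Things in the scene. Friction and masses are not known exactly. Their poses are not given: they have to be found in the camera images.
- green_button: wireless push-lock desk button with a green cap: a loose grey round housing 66 mm across with a steel ring (51 mm across) on top, 31.5 mm high without its cap, 0.37 kg, on a rubber foot. Origin: centre of the underside, z up.
- green_top (a point): centre of the top of the green cap (42 mm across, top flat to within 1 mm over the middle 38 mm); it moves with the cap. With the cap up it is 46 mm above the desk, with the cap fully down 36 mm.
- green_key (a joint): how far the green cap is pressed in, in m: 0 up (start), 0.010 fully down. It takes about 3 N to move it, and it stays where it is left: no spring brings it back. At 0.010 it meets a hard stop.
- white_button: wireless push-lock desk button with a white cap: a loose grey round housing 66 mm across with a steel ring (51 mm across) on top, 31.5 mm high without its cap, 0.37 kg, on a rubber foot. Origin: centre of the underside, z up.
- white_top (a point): centre of the top of the white cap (42 mm across, top flat to within 1 mm over the middle 38 mm); it moves with the cap. With the cap up it is 46 mm above the desk, with the cap fully down 36 mm.
- white_key (a joint): how far the white cap is pressed in, in m: 0 up (start), 0.010 fully down. It takes about 3 N to move it, and it stays where it is left: no spring brings it back. At 0.010 it meets a hard stop.
- yellow_button: wireless push-lock desk button with a yellow cap: a loose grey round housing 66 mm across with a steel ring (51 mm across) on top, 31.5 mm high without its cap, 0.37 kg, on a rubber foot. Origin: centre of the underside, z up.
- yellow_top (a point): centre of the top of the yellow cap (42 mm across, top flat to within 1 mm over the middle 38 mm); it moves with the cap. With the cap up it is 46 mm above the desk, with the cap fully down 36 mm.
- yellow_key (a joint): how far the yellow cap is pressed in, in m: 0 up (start), 0.010 fully down. It takes about 3 N to move it, and it stays where it is left: no spring brings it back. At 0.010 it meets a hard stop.
- red_button: wireless push-lock desk button with a red cap: a loose grey round housing 66 mm across with a steel ring (51 mm across) on top, 31.5 mm high without its cap, 0.37 kg, on a rubber foot. Origin: centre of the underside, z up.
- red_top (a point): centre of the top of the red cap (42 mm across, top flat to within 1 mm over the middle 38 mm); it moves with the cap. With the cap up it is 46 mm above the desk, with the cap fully down 36 mm.
- red_key (a joint): how far the red cap is pressed in, in m: 0 up (start), 0.010 fully down. It takes about 3 N to move it, and it stays where it is left: no spring brings it back. At 0.010 it meets a hard stop.
- mouse: dark wireless computer mouse, 113x63x37 mm, loose, to be left alone. Origin: centre of the underside.
- ear_case: black earphone case, 47x58x24 mm, loose, to be left alone. Origin: centre of the underside.
- tape_roll: roll of tan tape lying flat, 58 mm across, 19 mm high, loose, to be left alone. Origin: centre of the underside.
- eraser: blue and white eraser, 22x50x12 mm, loose, to be left alone. Origin: centre of the underside.
- usb_stick: dark blue USB stick, 60x18x8 mm, loose, to be left alone. Origin: centre of the underside.
- charger: black charger block, 62x38x24 mm, loose, to be left alone. Origin: centre of the underside.
Things that resemble listed ones, but are neither listed nor needed, are in the scene too. Leave any orange look-alike of the red_button alone.

How it is judged (in metres and radians):
On the way, in this order (a step that is already met when the one before it is completed fails the run):
1. green is pressed down, white and yellow are still up (value of joint green_key above 0.006 m and value of joint each of white_key, yellow_key below 0.003 m), for 0.2 s.
2. white is pressed down, yellow is still up (value of joint each of green_key, white_key above 0.006 m and value of joint yellow_key below 0.003 m), for 0.2 s.
3. yellow is pressed down (value of joint each of green_key, white_key, yellow_key above 0.006 m), for 0.2 s.
At the end, for the whole second after the job is handed in: the green, white and yellow caps are down by more than 6 of their 10 mm and stay so, the red cap is up (less than 3 mm in), all four buttons stand upright (0.1 rad) and at rest within 20 mm of where they stood, and the other listed things are within 20 mm of where they lay (all of step 3 and value of joint red_key below 0.003 m and distance of each of green_button, white_button, yellow_button, red_button, mouse, ear_case, tape_roll, eraser, usb_stick, charger from where it was at the start of the episode below 0.02 m and angle between each of green_button, white_button, yellow_button, red_button's own z axis and vertical below 0.1 rad and linear speed of each of green_button, white_button, yellow_button, red_button below 0.02 m/s); the robot touches nothing.
It fails at once if a cap goes down out of order (white before green, or yellow before white) ((value of joint white_key above 0.003 m and value of joint green_key below 0.006 m) or (value of joint yellow_key above 0.003 m and value of joint white_key below 0.006 m)).
It fails at once if the red cap is pressed (value of joint red_key above 0.003 m).
It fails at once if a button is struck or pressed with more than 25 N (contact force between any of the fingers, the arm and green_button above 25 N or contact force between any of the fingers, the arm and white_button above 25 N or contact force between any of the fingers, the arm and yellow_button above 25 N or contact force between any of the fingers, the arm and red_button above 25 N).
It fails at once if a button is lifted more than 8 mm, tipped more than 0.2 rad or shifted more than 20 mm (height (world z) of any of green_button, white_button, yellow_button, red_button above 0.008 m or angle between any of green_button, white_button, yellow_button, red_button's own z axis and vertical above 0.2 rad or distance of any of green_button, white_button, yellow_button, red_button from where it was at the start of the episode above 0.02 m).
It fails at once if another thing on the desk is moved more than 20 mm (distance of any of mouse, ear_case, tape_roll, eraser, usb_stick, charger from where it was at the start of the episode above 0.02 m).
It also fails if it takes over 61 s, if anything falls off the work surface, if the arm or the gripper's body presses on something with over 40 N, if the wrist force passes 120 N, or if a joint passes its speed limit or range.

## Working session

There is one attempt and no reset: what is moved stays moved. The work goes in short steps, Python scripts to look and compute and a tool call to move; the robot and the scene stay as the last step left them, time stands still between calls to the robot, and variables do not carry over. Pictures are saved under pics/ and viewed, at most 10 in all, crops included, and the job is handed in when it is done.

Besides the shell and the picture viewer there is one more tool, called after "Request:" by a JSON object that holds its "op" and its "data", one argument or row to a line. send_rows: Moves the arm, as the interface text tells. Its arguments: {"type":"object","properties":{"moves":{"type":"array"},"squeeze":{"type":"number"}},"required":["moves"]}

```bash
mkdir -p pics
cat > h.py <<'E'
from workcell import bot
import numpy as np, cv2
def tri(pa,ca,pb,cb):
    P=lambda c:np.array(c["camera_matrix"])@np.c_[np.array(c["R"]),np.array(c["t"])]
    X=cv2.triangulatePoints(P(ca),P(cb),np.float64(pa).reshape(2,1),np.float64(pb).reshape(2,1)).ravel()
    return X[:3]/X[3]
def onz(p,c,z):
    K,R,t=[np.array(c[k]) for k in("camera_matrix","R","t")]
    d=R.T@np.linalg.inv(K)@np.array([p[0],p[1],1.]); o=-R.T@t
    return o+d*(z-o[2])/d[2]
E
python3 - <<'E'
from h import *
C={n:bot.camera(n) for n in("top","side")}
for n in C: cv2.imwrite(f"pics/{n}0.png",C[n]["color"][:,:,::-1])
for q in("green","white","yellow","red"):
    L={n:bot.landmark_of(n,q+"_top") for n in C}
    for n in C:
        for d in L[n]: print(q,n,np.round(d["pixel"],1),round(d["p"],2),np.round(onz(d["pixel"],C[n],.046),3))
    if L["top"] and L["side"]: print(" tri",np.round(tri(L["top"][0]["pixel"],C["top"],L["side"][0]["pixel"],C["side"]),4))
o=bot.get_obs();print(o["time"],o["ee_pos"],o["tcp_rot"],o["opening"])
E
```

```text
green top [248.1 193.3] 0.77 [0.537 0.111 0.046]
green top [245.2 239. ] 0.17 [0.414 0.119 0.046]
green side [263.4 185.5] 0.49 [0.55  0.13  0.046]
 tri [0.5369 0.1096 0.0569]
white top [318.5 197.3] 0.6 [ 0.523 -0.077  0.046]
white top [377.3 145.3] 0.57 [ 0.665 -0.242  0.046]
white side [292.  224.1] 0.67 [ 0.515 -0.081  0.046]
 tri [ 0.5211 -0.0761  0.0426]
yellow top [196.1 224.9] 0.59 [0.454 0.249 0.046]
yellow side [210.5 173.6] 0.51 [0.458 0.269 0.046]
 tri [0.4509 0.2474 0.0565]
red top [414.  255.4] 0.79 [ 0.363 -0.32   0.046]
red top [387.7 197.9] 0.65 [ 0.518 -0.261  0.046]
red top [199.1 227.7] 0.17 [0.446 0.241 0.046]
red side [293. 303.] 0.94 [ 0.377 -0.323  0.046]
red side [336.7 261. ] 0.52 [ 0.519 -0.253  0.046]
 tri [ 0.3687 -0.3228  0.0472]
0.5 [0.23564518 0.49695944 0.23125224] [-1.79998185e+02  1.93610420e-04  1.54629815e+02] 0.0854113682503874
```

View pics/top0.png

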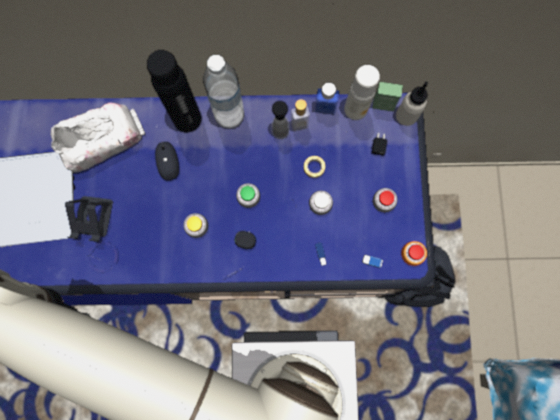

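View pics/side0.png

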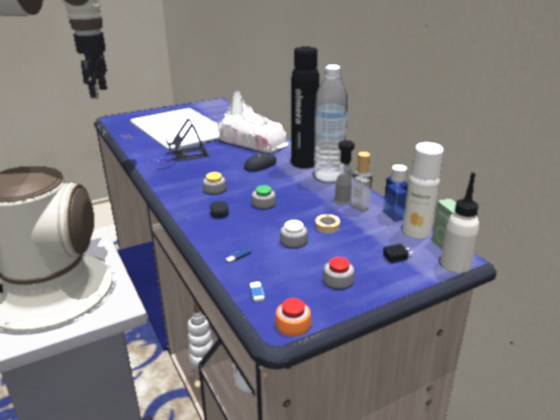

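The top view shows green at (248,194), white at (320,202), yellow at (195,224) and red at (386,199). The orange-housed look-alike is at (414,253). Other white or yellow round things that could be confused are the bottle caps at (367,75), (329,90) and (301,105), and the tape roll at (315,166). In the side view: green (263,190), white (293,228), yellow (214,178), red (339,265), look-alike (293,308). Next I'll segment the cap colours near those pixels.

Run:
```python
from h import *
C={n:bot.camera(n) for n in("top","side")}
seed={"green":((248,194),(263,190)),"white":((320,201),(293,227)),"yellow":((195,224),(214,178)),"red":((386,199),(339,265))}
def cap(img,s,q):
    h=cv2.cvtColor(img,cv2.COLOR_RGB2HSV).astype(int)
    if q=="white": m=(h[...,2]>200)&(h[...,1]<60)
    else:
        m=(h[...,1]>120)&(h[...,2]>70)
        c={"green":65,"yellow":27,"red":0}[q]; d=abs(h[...,0]-c); m&=np.minimum(d,180-d)<15
    w=np.zeros_like(m); w[s[1]-14:s[1]+15,s[0]-14:s[0]+15]=1
    n,l,st,ce=cv2.connectedComponentsWithStats((m&w).astype(np.uint8))
    k=1+np.argmax(st[1:,4]); return ce[k],st[k],l==k
ov={n:C[n]["color"].copy() for n in C}
for q,s in seed.items():
    P={}
    for n,p in zip(C,s):
        P[n],st,m=cap(C[n]["color"],p,q); ct=cv2.findContours(m.astype(np.uint8),0,1)[0]
        t=bot.landmark_of(n,q+"_button"); 
        print(q,n,np.round(P[n],1),st,np.round(onz(P[n],C[n],.043),4),"foot",[np.round(onz(d["pixel"],C[n],0),3)[:2].tolist() for d in t])
    print("  tri",np.round(tri(P["top"],C["top"],P["side"],C["side"]),4))
a=cv2.resize(ov["top"][150:280,180:440],None,fx=3,fy=3,interpolation=2)
cv2.imwrite("pics/crop.png",a[:,:,::-1])
```

```text
green top [247.1 193. ] [241 187  13  13 141] [0.5385 0.114  0.043 ] foot [[0.537, 0.112], [0.452, 0.255]]
green side [263.1 189.9] [256 186  15   9 107] [0.5406 0.1126 0.043 ] foot [[0.55, 0.124], [0.415, 0.12]]
  tri [0.5398 0.1137 0.0424]
white top [321.5 199.6] [312 192  19  17 235] [ 0.5168 -0.0849  0.043 ] foot [[0.517, -0.083], [0.683, -0.258]]
white side [293.8 227. ] [281 220  25  16 256] [ 0.5146 -0.0898  0.043 ] foot [[0.523, -0.078]]
  tri [ 0.5175 -0.0851  0.0398]
yellow top [193.9 223.5] [187 217  15  14 168] [0.4581 0.2552 0.043 ] foot [[0.459, 0.257]]
yellow side [213.5 178.2] [207 175  14   7  57] [0.4557 0.2431 0.043 ] foot [[0.471, 0.265]]
  tri [0.4599 0.2561 0.0366]
red top [386.3 197.6] [380 191  14  14 165] [ 0.5192 -0.2583  0.043 ] foot [[0.367, -0.325], [0.523, -0.256]]
red side [338.9 264.1] [329 257  21  15 245] [ 0.5197 -0.2602  0.043 ] foot [[0.372, -0.325], [0.524, -0.252]]
  tri [ 0.52   -0.2588  0.0418]
```

View pics/crop.png

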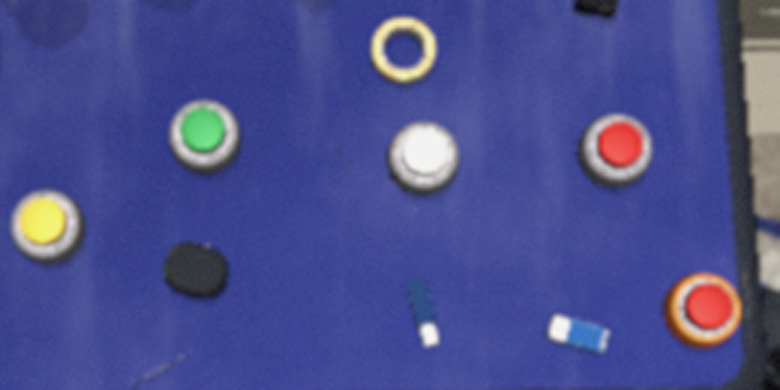

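Crop shows green cap at full-image (248,193), white at (322,200), yellow at (194,223), and the red with the grey housing at (386,198). The orange-housed one at (416,252) is the look-alike. Targets: green (0.539, 0.113), white (0.517, -0.085), yellow (0.458, 0.255). I'll shut the fingers and head for green, staying high.

Request:
{"op": "send_rows", "data": {
  "moves": [0.76,-0.96,0,0,0,0,1,0.76,-0.96,0,0,0,0,1,0.76,-0.96,0,0,0,0,1,0.76,-0.96,0,0,0,0,1,0.76,-0.96,0,0,0,0,1,0.76,-0.96,0,0,0,0,1,0.76,-0.96,0,0,0,0,1,0.76,-0.96,0,0,0,0,1],
  "squeeze": 20
}}

```text
time: 2.0
ee_pos: [0.3882, 0.3041, 0.2314]
tcp_rot: [180.0, 0.0, 154.6]
wrist_force: [-0.5, -0.0, 0.2]
opening: 0.0
grasp_force: 0.0
```

Request:
{"op": "send_rows", "data": {
  "moves": [0.76,-0.96,0,0,0,0,1,0.76,-0.96,0,0,0,0,1,0.76,-0.96,0,0,0,0,1,0.76,-0.96,0,0,0,0,1,0.76,-0.96,0,0,0,0,1,0.76,-0.96,0,0,0,0,1,0.76,-0.96,0,0,0,0,1,0.76,-0.96,0,0,0,0,1]
}}

```text
time: 3.0
ee_pos: [0.5403, 0.1121, 0.2313]
tcp_rot: [180.0, 0.0, 154.6]
wrist_force: [0.5, 0.2, -0.6]
opening: -0.0004
grasp_force: 0.0
```

Request:
{"op": "send_rows", "data": {
  "moves": [0,0,-1,0,0,0,1,0,0,-1,0,0,0,0,1,0,0,-1,0,0,0,1,0,0,-1,0,0,0,1,0,0,0,0,0,0,1]
}}

```text
schema error: expected a multiple of 7 numbers
```

Request:
{"op": "send_rows", "data": {
  "moves": [0,0,-1,0,0,0,1,0,0,-1,0,0,0,1,0,0,-1,0,0,0,1,0,0,-1,0,0,0,1,0,0,-1,0,0,0,1,0,0,-0.6,0,0,0,1,0,0,0,0,0,0,1]
}}

```text
time: 3.88
ee_pos: [0.5391, 0.1128, 0.0905]
tcp_rot: [-179.9, -0.1, 154.6]
wrist_force: [0.0, -0.9, 0.3]
opening: 0.0
grasp_force: 0.0
```

Run:
```python
from h import *
C={n:bot.camera(n) for n in("top","side")}
o=bot.get_obs();print(o["ee_pos"],np.round(o["q"],1),o["time"])
a=[]
for n in C:
    c=C[n];X=np.array(o["ee_pos"]); x=np.array(c["R"])@X+c["t"]; p=np.array(c["camera_matrix"])@x; u,v=p[:2]/p[2]; print(n,u,v)
    u,v=int(u),int(v); a.append(cv2.resize(c["color"][v-35:v+45,u-40:u+40],(400,400),interpolation=2))
cv2.imwrite("pics/g1.png",np.hstack(a)[:,:,::-1])
```

```text
[0.54001767 0.11304282 0.09215794] [11.8  4.7 -5.6 79.6  0.  37.2] 3.975
top 246.21943948603337 187.99732062156446
side 262.3540641737191 172.5683471407414
```

View pics/g1.png

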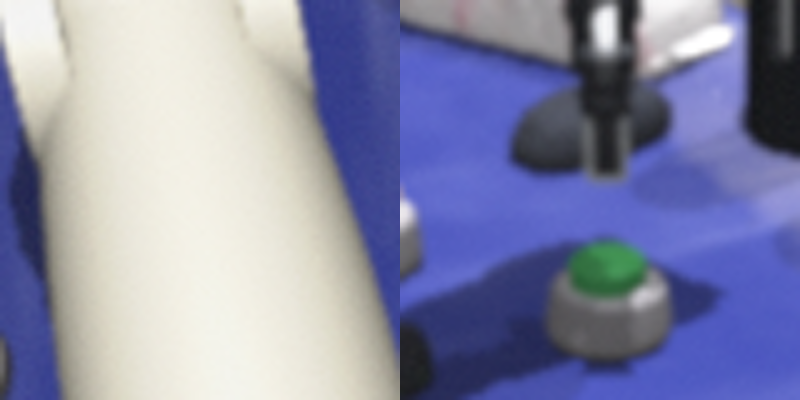

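The side view shows the fingertip (crop 605,180) directly above the green cap (crop 607,265), so it's lined up. The arm hides the top view. I'll go down gently.

Request:
{"op": "send_rows", "data": {
  "moves": [0,0,-0.5,0,0,0,1,0,0,-0.5,0,0,0,1,0,0,-0.4,0,0,0,1,0,0,-0.1,0,0,0,1,0,0,0,0,0,0,1]
}}

```text
time: 4.6
ee_pos: [0.5396, 0.1129, 0.0536]
tcp_rot: [-180.0, -0.0, 154.6]
wrist_force: [-0.2, 0.1, 0.7]
opening: -0.0003
grasp_force: 0.0
```

Request:
{"op": "send_rows", "data": {
  "moves": [0,0,-0.08,0,0,0,1,0,0,-0.08,0,0,0,1,0,0,-0.08,0,0,0,1,0,0,-0.08,0,0,0,1,0,0,0,0,0,0,1]
}}

```text
time: 5.22
ee_pos: [0.5396, 0.1129, 0.0457]
tcp_rot: [-180.0, -0.0, 154.6]
wrist_force: [0.2, -0.1, 1.2]
opening: 0.0001
grasp_force: 0.0
```

Request:
{"op": "send_rows", "data": {
  "moves": [0,0,-0.06,0,0,0,1,0,0,-0.06,0,0,0,1,0,0,-0.06,0,0,0,1,0,0,0,0,0,0,1]
}}

```text
time: 5.72
ee_pos: [0.5397, 0.1129, 0.0411]
tcp_rot: [-180.0, 0.0, 154.6]
wrist_force: [0.2, 0.6, 0.9]
opening: 0.0001
grasp_force: 0.5
```

Request:
{"op": "send_rows", "data": {
  "moves": [0,0,-0.06,0,0,0,1,0,0,-0.06,0,0,0,1,0,0,0,0,0,0,1]
}}

```text
time: 6.1
ee_pos: [0.5397, 0.113, 0.0381]
tcp_rot: [-180.0, -0.0, 154.6]
wrist_force: [0.6, 0.2, 0.8]
opening: -0.0001
grasp_force: 0.3
```

Run:
```python
from h import *
c=bot.camera("side");o=bot.get_obs();print(o["ee_pos"],o["wrist_force"])
cv2.imwrite("pics/g2.png",cv2.resize(c["color"][150:220,223:303],(640,560),interpolation=2)[:,:,::-1])
```

```text
[0.53968736 0.11296271 0.03807039] [ 1.56131462 -0.92167675  1.11577739]
```

View pics/g2.png

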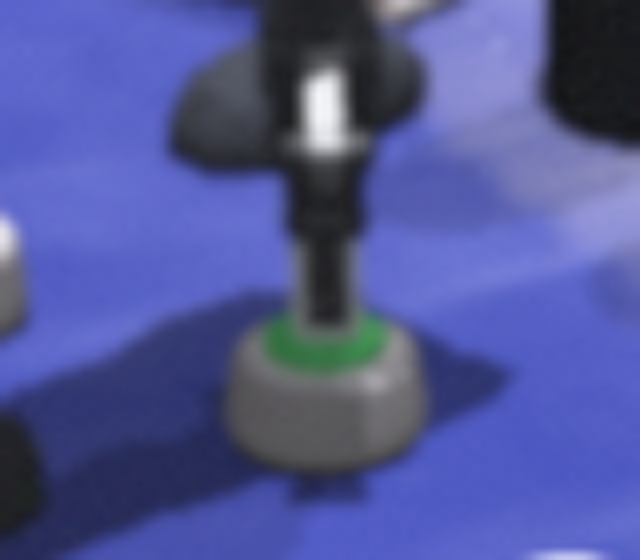

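The crop shows the finger centred on the green cap (crop 325,330), with the cap mostly down. I'll push it the rest of the way in small steps.

Request:
{"op": "send_rows", "data": {
  "moves": [0,0,-0.04,0,0,0,1,0,0,-0.04,0,0,0,1,0,0,0,0,0,0,1]
}}

```text
time: 6.52
ee_pos: [0.5397, 0.113, 0.0362]
tcp_rot: [180.0, -0.0, 154.6]
wrist_force: [-0.7, 0.2, 2.5]
opening: 0.0001
grasp_force: 0.8
```

Request:
{"op": "send_rows", "data": {
  "moves": [0,0,-0.02,0,0,0,1,0,0,0,0,0,0,1]
}}

```text
time: 6.78
ee_pos: [0.5397, 0.1129, 0.0359]
tcp_rot: [180.0, 0.0, 154.6]
wrist_force: [-0.2, -0.9, 3.7]
opening: 0.0002
grasp_force: 1.8
```

Request:
{"op": "send_rows", "data": {
  "moves": [0,0,0.2,0,0,0,1,0,0,0.8,0,0,0,1,0,0,1,0,0,0,1,0,0,1,0,0,0,1,0,0,0,0,0,0,1]
}}

```text
time: 7.4
ee_pos: [0.5407, 0.1132, 0.1127]
tcp_rot: [179.9, 0.1, 154.6]
wrist_force: [0.7, 0.0, -0.0]
opening: 0.0
grasp_force: 0.0
```

Request:
{"op": "send_rows", "data": {
  "moves": [-0.11,-0.99,0,0,0,0,1,-0.11,-0.99,0,0,0,0,1,-0.11,-0.99,0,0,0,0,1,-0.11,-0.99,0,0,0,0,1,-0.11,-0.99,0,0,0,0,1,-0.11,-0.99,0,0,0,0,1,-0.11,-0.99,0,0,0,0,1,-0.11,-0.99,0,0,0,0,1]
}}

```text
time: 8.4
ee_pos: [0.517, -0.0858, 0.1095]
tcp_rot: [-180.0, -0.1, 154.6]
wrist_force: [-0.9, 0.2, 0.2]
opening: -0.0002
grasp_force: 0.0
```

Run:
```python
from h import *
c=bot.camera("side");o=bot.get_obs();print(o["ee_pos"],o["time"])
cv2.imwrite("pics/w1.png",cv2.resize(c["color"][140:260,223:343],(600,600),interpolation=2)[:,:,::-1])
```

```text
[ 0.51676927 -0.08788732  0.10948624] 8.45
```

View pics/w1.png

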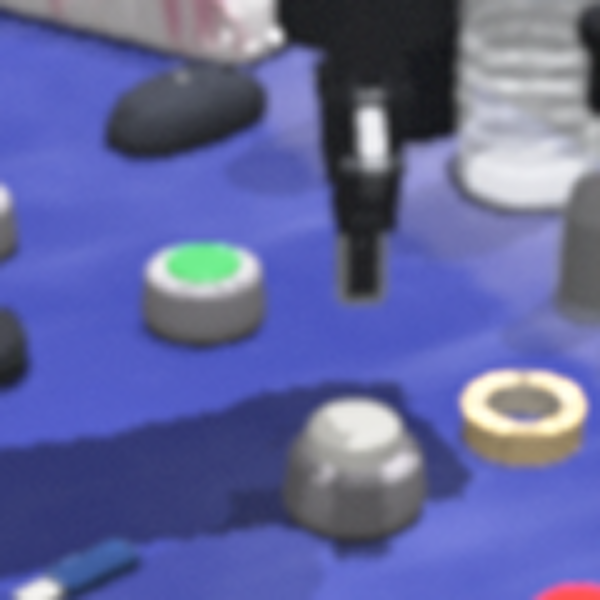

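The green cap is down in its ring (crop 203,262). The fingertip (crop 362,300) is over the white cap (crop 357,425), within about 2 mm. Now down onto white.

Request:
{"op": "send_rows", "data": {
  "moves": [0,0,-0.8,0,0,0,1,0,0,-0.8,0,0,0,1,0,0,-0.5,0,0,0,1,0,0,-0.3,0,0,0,1,0,0,-0.1,0,0,0,1,0,0,0,0,0,0,1]
}}

```text
time: 9.2
ee_pos: [0.5178, -0.085, 0.0486]
tcp_rot: [180.0, 0.0, 154.6]
wrist_force: [-0.3, -0.2, -0.1]
opening: -0.0004
grasp_force: 0.0
```

Request:
{"op": "send_rows", "data": {
  "moves": [0,0,-0.06,0,0,0,1,0,0,-0.06,0,0,0,1,0,0,-0.06,0,0,0,1,0,0,-0.06,0,0,0,1,0,0,-0.06,0,0,0,1,0,0,0,0,0,0,1]
}}

```text
time: 9.95
ee_pos: [0.5178, -0.0851, 0.0407]
tcp_rot: [180.0, 0.0, 154.6]
wrist_force: [1.6, 0.2, 0.4]
opening: 0.0001
grasp_force: 0.8
```

Request:
{"op": "send_rows", "data": {
  "moves": [0,0,-0.06,0,0,0,1,0,0,-0.06,0,0,0,1,0,0,-0.04,0,0,0,1,0,0,-0.02,0,0,0,1,0,0,0,0,0,0,1]
}}

```text
time: 10.58
ee_pos: [0.5177, -0.085, 0.0362]
tcp_rot: [180.0, 0.0, 154.6]
wrist_force: [1.2, 0.2, 2.2]
opening: -0.0
grasp_force: 1.1
```

Request:
{"op": "send_rows", "data": {
  "moves": [0,0,-0.02,0,0,0,1,0,0,0,0,0,0,1]
}}

```text
time: 10.82
ee_pos: [0.5177, -0.085, 0.0358]
tcp_rot: [-180.0, 0.0, 154.6]
wrist_force: [1.0, 0.1, 4.2]
opening: -0.0002
grasp_force: 1.8
```

Request:
{"op": "send_rows", "data": {
  "moves": [0,0,0.2,0,0,0,1,0,0,0.8,0,0,0,1,0,0,1,0,0,0,1,0,0,1,0,0,0,1,0,0,0,0,0,0,1]
}}

```text
time: 11.45
ee_pos: [0.5183, -0.0852, 0.1124]
tcp_rot: [180.0, 0.1, 154.6]
wrist_force: [0.4, 0.3, -0.8]
opening: 0.0
grasp_force: 0.0
```

Request:
{"op": "send_rows", "data": {
  "moves": [-0.17,0.97,0,0,0,0,1,-0.17,0.97,0,0,0,0,1,-0.17,0.97,0,0,0,0,1,-0.17,0.97,0,0,0,0,1,-0.17,0.97,0,0,0,0,1,-0.17,0.97,0,0,0,0,1,-0.17,0.97,0,0,0,0,1]
}}

```text
time: 12.32
ee_pos: [0.487, 0.0854, 0.1094]
tcp_rot: [-179.9, -0.1, 154.6]
wrist_force: [0.7, -0.4, 0.6]
opening: 0.0001
grasp_force: 0.0
```

Request:
{"op": "send_rows", "data": {
  "moves": [-0.17,0.97,0,0,0,0,1,-0.17,0.97,0,0,0,0,1,-0.17,0.97,0,0,0,0,1,-0.17,0.97,0,0,0,0,1,-0.17,0.97,0,0,0,0,1,-0.17,0.97,0,0,0,0,1,-0.17,0.97,0,0,0,0,1,0,0,0,0,0,0,1]
}}

```text
time: 13.32
ee_pos: [0.4573, 0.2552, 0.1093]
tcp_rot: [-179.9, -0.1, 154.7]
wrist_force: [0.4, -0.3, 0.5]
opening: -0.0001
grasp_force: 0.0
```

Run:
```python
from h import *
c=bot.camera("side");o=bot.get_obs();print(o["ee_pos"],o["time"])
cv2.imwrite("pics/y1.png",cv2.resize(c["color"][130:250,185:325],(700,600),interpolation=2)[:,:,::-1])
```

```text
[0.45746999 0.25445644 0.10953835] 13.375
```

View pics/y1.png

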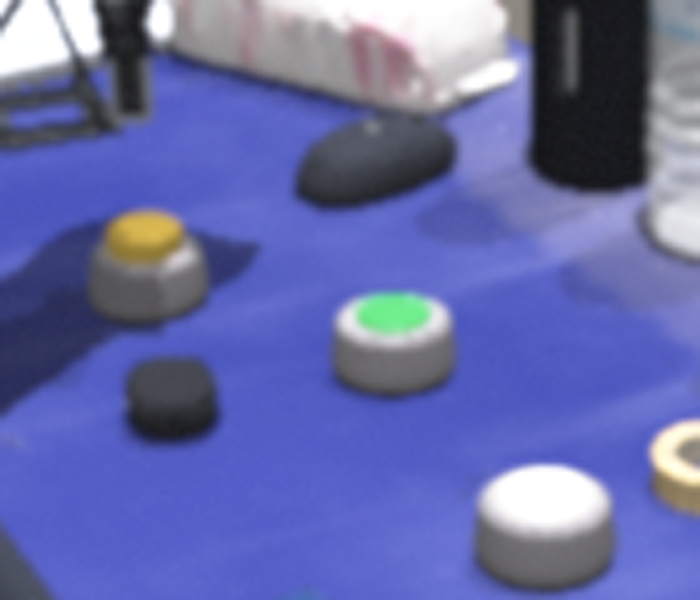

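Green and white are both down (crop 395,313 and 545,497). The fingertip is at crop (130,118) and the yellow cap top at (145,232), so I'll check the offset numerically.

Run:
```python
from h import *
c=bot.camera("side");K,R,t=[np.array(c[k]) for k in("camera_matrix","R","t")]
def pr(X): p=K@(R@np.array(X)+t); return np.round((p[:2]/p[2]-[185,130])*5,0)
X=np.array([.4575,.2545,.1095])
print("tip",pr(X),"cap at z.046",pr([.4575,.2545,.046]))
for d in([.01,0,0],[0,.01,0]): print(d,pr(np.array([.4575,.2545,.046])+d))
print(onz([185+145/5,130+230/5],c,.046), onz([185+395/5,130+313/5],c,.036), onz([185+545/5,130+490/5],c,.036))
```

```text
tip [129. 120.] cap at z.046 [137. 228.]
[0.01, 0, 0] [154. 224.]
[0, 0.01, 0] [130. 221.]
[0.46026955 0.24982864 0.046     ] [0.54161213 0.10983287 0.036     ] [ 0.51874383 -0.08381103  0.036     ]
```

Request:
{"op": "send_rows", "data": {
  "moves": [0.08,-0.12,-0.8,0,0,0,1,0,0,-0.8,0,0,0,1,0,0,-0.5,0,0,0,1,0,0,-0.3,0,0,0,1,0,0,-0.1,0,0,0,1,0,0,0,0,0,0,1]
}}

```text
time: 14.18
ee_pos: [0.4603, 0.2515, 0.0487]
tcp_rot: [180.0, 0.0, 154.6]
wrist_force: [-0.2, -0.0, -0.1]
opening: 0.0001
grasp_force: 0.0
```

Request:
{"op": "send_rows", "data": {
  "moves": [0,0,-0.06,0,0,0,1,0,0,-0.06,0,0,0,1,0,0,-0.06,0,0,0,1,0,0,-0.06,0,0,0,1,0,0,-0.06,0,0,0,1,0,0,0,0,0,0,1]
}}

```text
time: 14.92
ee_pos: [0.4603, 0.2515, 0.0407]
tcp_rot: [180.0, 0.0, 154.6]
wrist_force: [1.4, 0.8, 1.8]
opening: 0.0001
grasp_force: 0.8
```

Request:
{"op": "send_rows", "data": {
  "moves": [0,0,-0.06,0,0,0,1,0,0,-0.06,0,0,0,1,0,0,-0.04,0,0,0,1,0,0,-0.02,0,0,0,1,0,0,0,0,0,0,1]
}}

```text
time: 15.55
ee_pos: [0.4601, 0.2514, 0.0362]
tcp_rot: [-180.0, -0.0, 154.6]
wrist_force: [0.9, 0.6, 3.9]
opening: -0.0002
grasp_force: 1.1
```

Request:
{"op": "send_rows", "data": {
  "moves": [0,0,-0.02,0,0,0,1,0,0,0,0,0,0,1]
}}

```text
time: 15.8
ee_pos: [0.4602, 0.2515, 0.0359]
tcp_rot: [180.0, 0.0, 154.6]
wrist_force: [1.1, 0.6, 3.9]
opening: -0.0001
grasp_force: 1.8
```

Request:
{"op": "send_rows", "data": {
  "moves": [0,0,0.2,0,0,0,1,0,0,0.8,0,0,0,1,0,0,1,0,0,0,1,0,0,1,0,0,0,1,0,0,1,0,0,0,1,0,0,1,0,0,0,1,0,0,1,0,0,0,1,0,0,0,0,0,0,1]
}}

```text
time: 16.8
ee_pos: [0.4606, 0.2517, 0.1874]
tcp_rot: [179.9, 0.1, 154.6]
wrist_force: [0.3, 0.2, -0.7]
opening: -0.0003
grasp_force: 0.0
```

Request:
{"op": "send_rows", "data": {
  "moves": [-0.6,0.9,0,0,0,0,1,-0.6,0.9,0,0,0,0,1,-0.6,0.9,0,0,0,0,1,-0.6,0.9,0,0,0,0,1,-0.6,0.9,0,0,0,0,1,-0.6,0.9,0,0,0,0,1,-0.6,0.9,0,0,0,0,1,0,0,0,0,0,0,1]
}}

```text
time: 17.8
ee_pos: [0.3539, 0.4096, 0.1843]
tcp_rot: [-179.9, -0.0, 154.8]
wrist_force: [0.6, 0.4, -0.5]
opening: 0.0001
grasp_force: 0.0
```

Run:
```python
from h import *
c=bot.camera("side");o=bot.get_obs();print(o["ee_pos"],o["time"],o["wrist_force"])
cv2.imwrite("pics/end.png",cv2.resize(c["color"][150:340,185:425],(720,570),interpolation=2)[:,:,::-1])
```

```text
[0.35448899 0.40889737 0.18447461] 17.85 [ 0.69857229 -0.30220782 -0.33777475]
```

View pics/end.png

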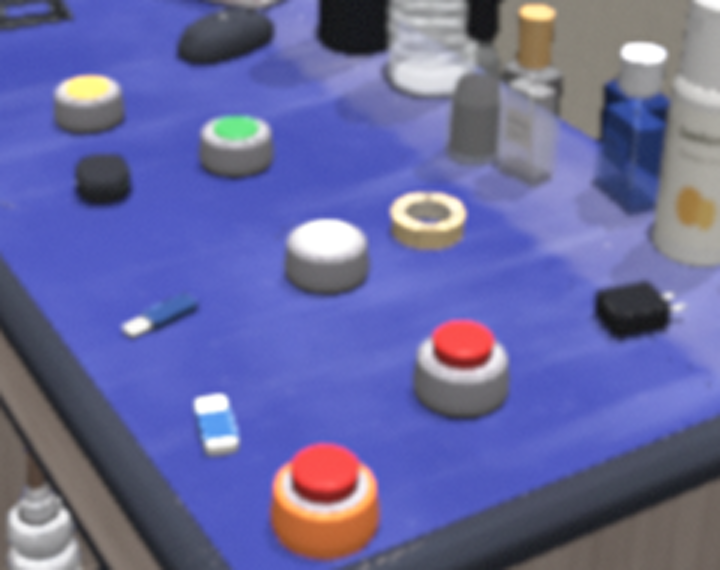

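Yellow (crop 89,88), green (236,127) and white (327,240) are down. Red (463,343) and the orange look-alike are still up, nothing else has moved, and the hand is clear.

```bash
python3 -c "
from workcell import bot
print(bot.job_done())"
```

```text
the job is handed in; nothing more can be done
None
```

The green, white and yellow caps were pressed fully down in that order, red was left up, the hand was taken away and the job is handed in; it returned no verdict.

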